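# Dispense one roll of seam tape and nudge it into its lane

## Robot

A 7-joint arm with a two-finger parallel gripper is mounted at the origin on the work surface. World frame = base frame: x ahead of the robot, y to its left, z up, the work surface at z = 0. Lengths are in m, angles in rad, forces in N, time in s.
With the tool pointing down it reaches from about 0.35 to 0.9 m from the base axis. Payload 7.2 kg.
Tool frame: the origin (TCP) lies at the very end of the fingers, on their centre line; the grasp point (between the pads) lies 19 mm behind it; z points along the fingers, y is the line along which they close (so a half turn about z gives the same grasp; the last joint's range is limited). The gripper opens to 88 mm and grips with 3 to 60 N. Pads are 20 mm wide; open, the fingers measure 115 mm over their backs; the gripper's body (75 mm by 178 mm) begins 61 mm behind the grasp point.
Start: joints at [-1.381, 0.411, -0.013, 1.596, 0.006, 1.134, -0.082], TCP at [0.159, 0.604, 0.223] pointing down, gripper open.
Joint ranges: [-2.95, 2.95], [-0.29, 1.99], [-1.47, 1.44], [0.14, 2.54], [-1.03, 4.17], [0.13, 1.85], [-2.86, 2.86]. Speed limits (rad/s): [2.39, 2.39, 3.01, 3.01, 3.14, 3.14, 3.14].

## Interface

Orientations are given as a unit quaternion [x, y, z, w].
In Python, from station import manip, vision gives the robot as it stands.
- The arm moves only by the shell command python3 -m jog 'ROWS' [OPENING] [FORCE]. ROWS is text: rows parted by semicolons, each of 6 numbers parted by spaces: the shift along the tool's x, y, z each as a share of 25 mm, from -1 to 1, then the turn, a rotation vector about the tool's x, y, z each as a share of 90 degrees, from -1 to 1. In form: dx dy dz wx wy wz; .... A call has 1 to 5 rows; each row shifts and turns the commanded pose from where the row before left it, along the tool's axes as they then stand; what a row does not reach is not made up. A row lasts 1/8 s, in which the tool goes at most 62.5 mm and 10.7 degrees, less where a joint would pass 70% of its speed; a pose out of reach is approached as far as the arm can. A call with a number of a shift or a turn outside -1 to 1 is refused whole. A call with a gripper value outside its range is refused whole. OPENING is the closure, from -1 (fully open) to 1 (shut), set as the call begins (- or left out, the last holds). The fingers move at their own pace and stop on an object; FORCE is the grip in N (left out, the last holds). Time passes only in rows, so rows that do not move let the fingers close. It gives the time, the measured TCP pose, the force, the opening and the grip force at its end, in the units of the state.
- manip.sense(): the state, without advancing time (a new reading comes with each control period).
- vision.camera(name): name is "scene" or "top" or "wrist"; returns the picture (384x512x3 uint8, red, green, blue); there is no depth.
- vision.camera_info(name): a dict with "fx", "fy", "cx", "cy" (pixels), "origin" and "orientation" of the camera in the world. Camera axes: x right, y up, looking along -z (the intrinsics and any distortion apply to the point x, -y, -z); pixel columns grow to the right and rows downward; lengths in m; the calibration is good to about 2 mm. A picture is of the moment at which its call begins: read the wrist's pose just before it. camera_info takes no time and is no camera call; for the wrist camera it gives the pose at the moment of the call.
- manip.hand_in(): hands the job in; it is judged then, once.
The state is a dict: "time_s": time; "q": joint angles; "dq": joint speeds; "joint_efforts": joint torques, N m; "eef_pos": TCP position; "ee_rot": TCP orientation; "ft_force": force on the tool from outside, world axes, zero at the start; "moment": the same for the moment, N m; "width": finger opening in m; "grasp_force": force on a finger pad.
Only numpy, scipy, OpenCV 4.12 (cv2) and the standard library are available. Lean on these libraries where they do the work, as an engineer would, in place of code of your own. Each camera call takes 0.05 s, during which the arm holds its last target. There are 200 camera calls.

## Task

Press the dispenser's plunger all the way down and let it spring back, once, so that a single roll of tape comes out; then push that roll aside over the table top until it lies flat between the two low rails of the lane, with no part of it sticking out past their ends. Do not lift the roll, leave the other rolls in the dispenser, and leave the other things on the table where they are.

Things in the scene. Friction and masses are not known exactly. Their poses are not given: they have to be found in the camera images.
- dispenser: Tape-roll dispenser screwed to the table, 52 mm high: clear square magazine 50 x 54 mm, open on top, and behind it a grey housing 68 x 54 mm (76 mm wide over its 4 mm high feet). Reaches 25 mm ahead of and 93 mm behind the origin, which is on the table under the magazine's centre; x points out of the low outlet, z up. Three rolls lie flat in it in a stack, the lowest on the table.
- plunger (a joint): Plunger: 0 = up (rest), 0.022 m = fully pressed, straight down; spring 4 N at the top, 7 N at the bottom. Pressing slides a bar under the stack (3 x the plunger's travel) that moves the lowest roll 64 mm along the dispenser's +x onto the bare table; on release the bar returns and the next roll drops, so a second press would eject another.
- plunger_top (a point): Centre of the top of the plunger's round black knob (34 mm across, 9 mm thick), 78 mm above the table at rest, 56 mm when pressed; on the dispenser's axis 57 mm behind its origin (-x).
- outlet (a point): Fixed point in front of the dispenser where the centre of an ejected roll arrives, 64 mm ahead of the dispenser's origin and 7 mm above the table. A quick press throws it some mm farther.
- roll_center (a point): Centre (half-way up) of the lowest roll, the one that comes out: a small roll of brownish seam tape, a flat disc of 40 mm diameter, 14 mm high, about 16 g, lying flat with its axis (z) vertical; its centre is then 7 mm above the table.
- roll2_center (a point): Centre of the second roll of the stack, of the same kind; it stays in the magazine (drops 14 mm when the first is gone).
- roll3_center (a point): Centre of the top roll of the stack, of the same kind; it stays in the magazine (drops 14 mm).
- lane: Lane fixed to the table left or right of the outlet, about 195 mm away: two parallel aluminium rails, each 120 mm long, 8 mm wide, 6 mm high, 76 mm clear between them, with a dull grey strip as floor, flush with the table; open at both ends. Origin: on the table in the middle of the lane; y runs along the rails, x across them, z up.
- pin_tin: Bystander: round steel tin, 57 mm diameter, 22 mm high, on the other side of the outlet from the lane. Origin under its centre.
- spool: Bystander: upright yellow thread spool, 34 mm diameter, 46 mm high, in front of the outlet. Origin under its centre.
- phone: Bystander: phone lying flat, 150 x 73 x 9 mm (x, y, z). Origin under its centre.
- pen: Bystander: green pen lying along its x, 130 mm long, 10 mm thick. Origin under its centre.
- tape_case: Bystander: white tape-measure case, 50 x 50 x 20 mm. Origin under its centre.
Mind the look-alikes: they are no part of the job. Leave any pink look-alike of the part that bears roll3_center alone.

How it is judged:
By the outcome, as a careful person would: the job done as asked, in the order asked, and still so for the second after the job is handed in, with the robot touching nothing.
It also fails if it takes over 48 s, if anything falls off the work surface, if the arm or the gripper's body presses on something with over 40 N, if the wrist force passes 120 N, or if a joint passes its speed limit or range.

## Working session

There is one attempt and no reset: what is moved stays moved. The work goes in short steps, Python scripts to look and compute and a shell command to move; the robot and the scene stay as the last step left them, time stands still between calls to the robot, and variables do not carry over. Pictures are saved under pics/ and viewed, at most 10 in all, crops included, and the job is handed in when it is done.

```bash
mkdir -p pics; python3 - <<'E'
from station import manip, vision
import cv2, json
for n in("top","scene"):
    im=vision.camera(n); cv2.imwrite(f"pics/{n}0.png",cv2.cvtColor(im,cv2.COLOR_RGB2BGR)); print(n,vision.camera_info(n))
s=manip.sense(); print(s)
E
```

```text
top {'fx': 399.7579525440494, 'fy': 399.7579525440494, 'cx': 252.71435367949346, 'cy': 193.93740556421483, 'origin': array([ 0.33230613, -0.0011772 ,  1.08992207]), 'orientation': array([ 0.08237341, -0.07038567, -0.65978825,  0.74359931])}
scene {'fx': 389.525186202403, 'fy': 389.525186202403, 'cx': 257.5069618401879, 'cy': 190.58663686217145, 'origin': array([ 0.96880236, -0.46241096,  1.09769612]), 'orientation': array([0.25276072, 0.08993632, 0.33728575, 0.90236456])}
{'time_s': 0.1, 'q': array([-1.38121709,  0.41180048, -0.01272832,  1.59697557,  0.00560409,
        1.13430249, -0.08222378]), 'dq': array([-0.00177647, -0.00120371, -0.00012812, -0.00133497,  0.00228781,
       -0.00090386, -0.00102939]), 'joint_efforts': array([ 1.74485151e-03, -5.89092708e+01,  6.43139910e-01, -2.91707057e+01,
       -5.38526033e-02,  1.44990406e-02,  4.68657493e-05]), 'eef_pos': array([0.15924456, 0.60388916, 0.22189896]), 'ee_rot': array([ 1.28524501e-01,  9.91706069e-01, -7.23809794e-04, -4.34668201e-05]), 'ft_force': array([-0.04289405,  0.19855642,  1.21505389]), 'moment': array([ 0.01013504, -0.03371044, -0.02594965]), 'grasp_force': 0.0, 'width': 0.08778335952912072}
```

View pics/top0.png

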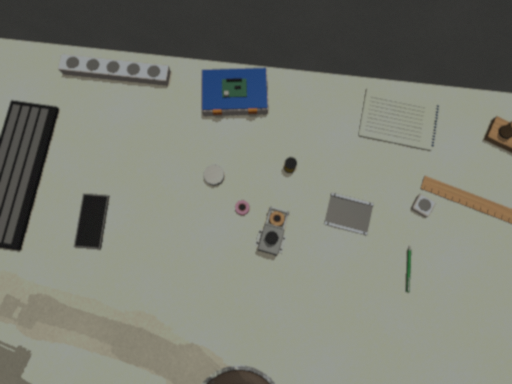

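View pics/scene0.png

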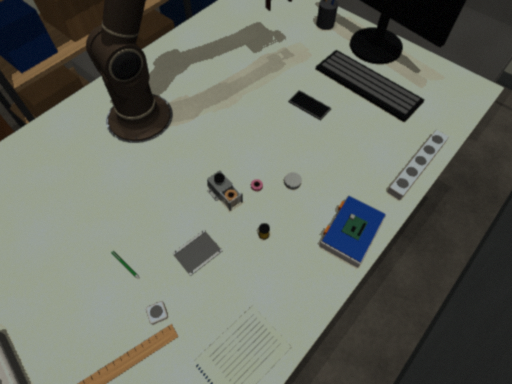

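The top view shows the dispenser near (273,232) with its outlet facing up and right. The lane is at (349,214), the tin at (214,175), the spool at (290,165) and the pink decoy at (242,207). The scene view shows the same layout. Next I'll localise these.

```bash
cat > h.py <<'E'
import numpy as np, cv2
from scipy.spatial.transform import Rotation as R
from station import manip, vision
def ray(info,u,v):
    d=np.array([(u-info['cx'])/info['fx'],-(v-info['cy'])/info['fy'],-1.])
    return np.array(info['origin']),R.from_quat(info['orientation']).apply(d)
def pt(info,u,v,z=0.):
    o,d=ray(info,u,v); return o+d*(z-o[2])/d[2]
def px(info,p):
    c=R.from_quat(info['orientation']).inv().apply(np.array(p)-info['origin'])
    return info['cx']-info['fx']*c[0]/c[2], info['cy']+info['fy']*c[1]/c[2]
E
python3 - <<'E'
from h import *
i=vision.camera_info("top")
for n,u,v,z in[("knob",271.5,238.5,.078),("roll3",277.5,218,.042),("lane",349,214,0),("tin",214,175,.022),("spool",290,165,.046),("pink",242,207,.01)]: print(n,pt(i,u,v,z).round(4))
im=cv2.imread("pics/top0.png")
cv2.imwrite("pics/topc.png",cv2.resize(im[140:270,200:390],None,fx=4.2,fy=4.2,interpolation=cv2.INTER_CUBIC))
im=cv2.imread("pics/scene0.png")
cv2.imwrite("pics/scc.png",cv2.resize(im[160:280,160:310],None,fx=5,fy=5,interpolation=cv2.INTER_CUBIC))
E
```

```text
knob [ 0.4444 -0.0314  0.078 ]
roll3 [ 0.5043 -0.0424  0.042 ]
lane [ 0.5457 -0.2386  0.    ]
tin [0.6062 0.1439 0.022 ]
spool [ 0.6523 -0.0605  0.046 ]
pink [0.5283 0.0564 0.01  ]
```

View pics/topc.png

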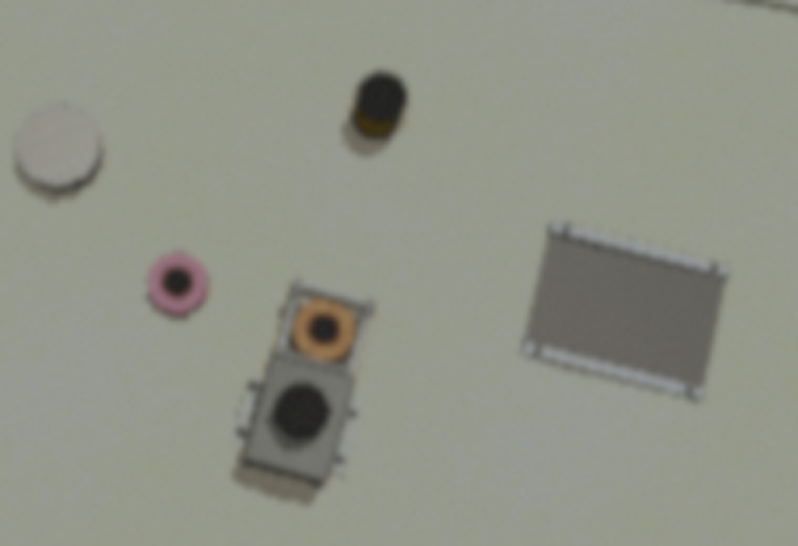

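View pics/scc.png

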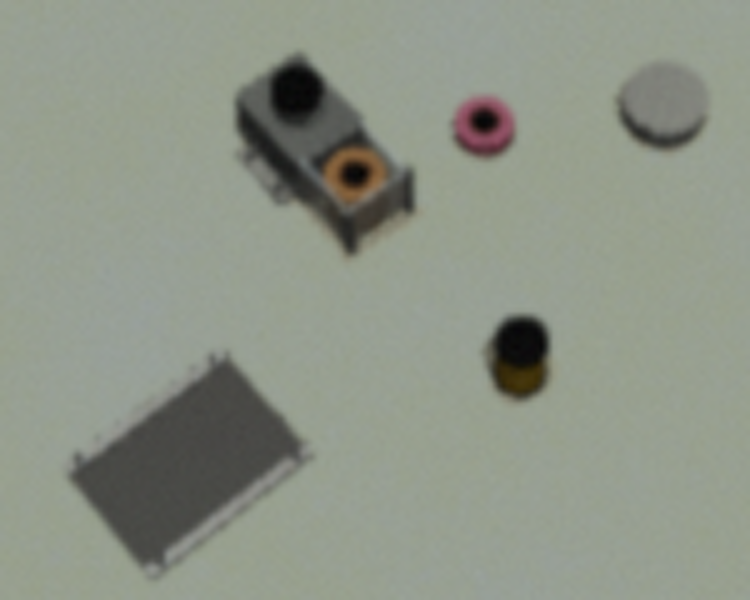

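The crops show these positions:
- **Knob:** top crop (302,410), scene crop (298,87).
- **Roll 3:** top crop (324,328), scene crop (355,174).
- **Lane floor corners, top crop:** (553,236), (716,275), (697,385), (533,345).

The lane's open end faces the outlet.

```bash
python3 - <<'E'
from h import *
t=vision.camera_info("top"); s=vision.camera_info("scene")
T=lambda x,y,z: pt(t,200+(x+.5)/4.2-.5,140+(y+.5)/4.2-.5,z)
S=lambda x,y,z: pt(s,160+(x+.5)/5-.5,160+(y+.5)/5-.5,z)
def show(n,a,b):
    print(n,a.round(4),b.round(4))
show("knob",T(302,410,.078),S(298,87,.078))
show("roll3",T(324,328,.042),S(355,174,.042))
show("spool",T(382,97,.046),S(522,342,.046))
show("tin",T(57,144,.022),S(665,98,.022))
show("pink",T(177,282,.014),S(485,124,.014))
L=[T(553,236,0),T(716,275,0),T(697,385,0),T(533,345,0)]
L2=[S(222,361,0),S(303,450,0),S(157,567,0),S(75,478,0)]
print(np.round(L,4)[:,:2].tolist(),np.mean(L,0)); print(np.round(L2,4)[:,:2].tolist(),np.mean(L2,0))
d=L[1]-L[0]+L[2]-L[3]; print("rail dir top",np.degrees(np.arctan2(d[1],d[0])))
d=L2[3]-L2[0]+L2[2]-L2[1]; print("rail dir scene",np.degrees(np.arctan2(d[1],d[0])))
a=T(324,328,.042)-T(302,410,.078); b=S(355,174,.042)-S(298,87,.078)
print([np.degrees(np.arctan2(v[1],v[0])) for v in(a,b)],[np.hypot(*v[:2]) for v in(a,b)])
q=R.from_quat(manip.sense()['ee_rot']); print(q.as_matrix().round(3))
E
```

```text
knob [ 0.4476 -0.0312  0.078 ] [ 0.4499 -0.0325  0.078 ]
roll3 [ 0.5048 -0.0403  0.042 ] [ 0.5038 -0.041   0.042 ]
spool [ 0.659  -0.0614  0.046 ] [ 0.6597 -0.0623  0.046 ]
tin [0.609  0.1466 0.022 ] [0.6089 0.1435 0.022 ]
pink [0.5282 0.0569 0.014 ] [0.5297 0.0542 0.014 ]
[[0.5911, -0.1862], [0.5776, -0.2949], [0.5033, -0.2868], [0.5168, -0.1788]] [ 0.54718914 -0.23668899  0.        ]
[[0.5148, -0.1766], [0.5933, -0.1864], [0.5796, -0.2951], [0.503, -0.2887]] [ 0.54768534 -0.23667545  0.        ]
rail dir top -97.11069981720549
rail dir scene -96.57926407849055
[np.float64(-9.124902223320097), np.float64(-8.915564954177768)] [np.float64(0.05790465598485048), np.float64(0.054527083596040256)]
[[-0.967  0.255 -0.   ]
 [ 0.255  0.967 -0.001]
 [-0.    -0.001 -1.   ]]
```

```bash

python3 -m jog '0 0 0 0 0 .113;0 0 0 0 0 .113;0 0 0 0 0 .113;0 0 0 0 0 .113' 1 5 >/dev/null
python3 -m jog '0 0 0 0 0 .113;0 0 0 0 0 .113;0 0 0 0 0 .113;0 0 0 0 0 .113'
python3 -m jog '-.95 .56 0 0 0 0;-.95 .56 0 0 0 0;-.95 .56 0 0 0 0;-.95 .56 0 0 0 0;-.95 .56 0 0 0 0' >/dev/null
python3 -m jog '-.95 .56 0 0 0 0;-.95 .56 0 0 0 0;-.95 .56 0 0 0 0;-.95 .56 0 0 0 0;-.95 .56 0 0 0 0'
python3 -m jog '-.95 .56 0 0 0 0;-.95 .56 0 0 0 0;-.95 .56 0 0 0 0;-.95 .56 0 0 0 0;-.95 .56 0 0 0 0' >/dev/null
python3 -m jog '-.95 .56 0 0 0 0;-.95 .56 0 0 0 0;-.95 .56 0 0 0 0;-.95 .56 0 0 0 0;-.95 .56 0 0 0 0' 
python3 -m jog '-.95 .56 0 0 0 0;-.95 .56 0 0 0 0;-.95 .56 0 0 0 0;-.7 .5 0 0 0 0;0 0 0 0 0 0' 
python3 - <<'E'
from h import *
i=vision.camera_info("wrist"); im=vision.camera("wrist"); cv2.imwrite("pics/w1.png",im[:,:,::-1])
s=manip.sense(); print(s['time_s'],s['eef_pos'],R.from_quat(s['ee_rot']).as_matrix().round(3)); print(i, px(i,[.4485,-.032,.078]))
E
```

```text
time_s: 1.1
eef_pos: [0.1593, 0.6041, 0.2222]
ee_rot: [0.746, 0.666, -0.0, 0.0]
ft_force: [-0.6, 0.0, 0.8]
width: 0.011
grasp_force: 0.0
time_s: 2.35
eef_pos: [0.2738, 0.3517, 0.2226]
ee_rot: [0.744, 0.668, 0.0, -0.0]
ft_force: [0.7, -0.9, 1.0]
width: 0.0006
grasp_force: 0.0
time_s: 3.6
eef_pos: [0.3871, 0.1007, 0.2226]
ee_rot: [0.744, 0.668, 0.0, -0.0]
ft_force: [0.5, 0.1, 0.0]
width: 0.0007
grasp_force: 0.0
time_s: 4.22
eef_pos: [0.4318, 0.0064, 0.2226]
ee_rot: [0.745, 0.667, -0.0, 0.0]
ft_force: [-0.3, -0.0, -0.3]
width: 0.0004
grasp_force: 0.0
4.275 [0.43134554 0.00751707 0.2224891 ] [[ 0.109  0.994 -0.   ]
 [ 0.994 -0.109  0.   ]
 [-0.    -0.    -1.   ]]
{'fx': 318.2531924464621, 'fy': 318.2531924464621, 'cx': 257.76610097341467, 'cy': 188.20308254781318, 'origin': array([0.44048151, 0.08773166, 0.38579882]), 'orientation': array([-0.15142447,  0.00822739, -0.0542452 ,  0.98694498])} (np.float64(278.1061858286851), np.float64(207.9556864906181))
```

View pics/w1.png

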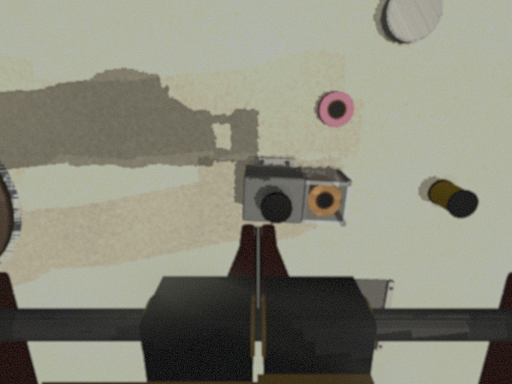

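The wrist view shows the knob at (276,207), against a predicted (278,208), so the estimate is good to about 1 mm. Next I'll move above the knob.

```bash

python3 -m jog '-.74 .417 0 0 0 0;-.74 .417 0 0 0 0;0 0 1 0 0 0;0 0 1 0 0 0;0 0 1 0 0 0' >/dev/null
python3 -m jog '0 0 1 0 0 0;0 0 .9 0 0 0;0 0 .4 0 0 0;0 0 0 0 0 0;0 0 0 0 0 0' 
python3 - <<'E'
from h import *
i=vision.camera_info("wrist"); im=vision.camera("wrist"); cv2.imwrite("pics/w2.png",im[:,:,::-1])
print(px(i,[.448,-.0315,.078]))
E
```

```text
time_s: 5.52
eef_pos: [0.4489, -0.0307, 0.0908]
ee_rot: [0.744, 0.668, 0.001, 0.0]
ft_force: [-0.1, -0.1, 0.2]
width: 0.0006
grasp_force: 0.0
(np.float64(256.69183089827663), np.float64(231.27010898653597))
```

View pics/w2.png

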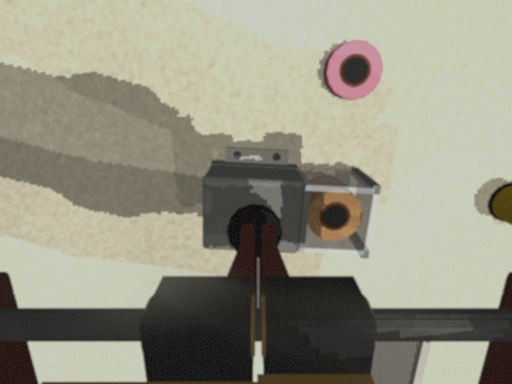

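The fingertips are over the knob, whose centre is near (254,230). Next I'll press down gently.

```bash

python3 -m jog '0 0 .5 0 0 0;0 0 .15 0 0 0;0 0 .15 0 0 0;0 0 .15 0 0 0;0 0 .15 0 0 0'
python3 -m jog '0 0 .12 0 0 0;0 0 .12 0 0 0;0 0 .08 0 0 0;0 0 0 0 0 0'
```

```text
time_s: 6.2
eef_pos: [0.4494, -0.0306, 0.0628]
ee_rot: [0.744, 0.668, 0.001, 0.0]
ft_force: [0.9, 1.0, 6.5]
width: 0.0003
grasp_force: 3.4
time_s: 6.7
eef_pos: [0.4496, -0.0306, 0.0561]
ee_rot: [0.744, 0.668, 0.001, -0.0]
ft_force: [-5.0, 2.4, 29.9]
width: 0.0006
grasp_force: 15.1
```

```bash

python3 -m jog '0 0 -.15 0 0 0;0 0 -.25 0 0 0;0 0 -.25 0 0 0;0 0 -.5 0 0 0;0 0 -1 0 0 0'
python3 -m jog '0 0 -1 0 0 0;1 0 0 0 0 0;1 0 0 0 0 0;.2 0 0 0 0 0;0 0 0 0 0 0' .545 5
python3 - <<'E'
from h import *
i=vision.camera_info("wrist"); im=vision.camera("wrist"); cv2.imwrite("pics/w3.png",im[:,:,::-1])
print(manip.sense()['eef_pos'])
for p in ([.567,-.0495,.014],[.504,-.0405,.028]): print(px(i,p))
t=vision.camera("top"); cv2.imwrite("pics/t3.png",t[:,:,::-1])
E
```

```text
time_s: 7.32
eef_pos: [0.4469, -0.0313, 0.1084]
ee_rot: [0.744, 0.668, -0.002, -0.001]
ft_force: [-0.4, -0.6, -0.7]
width: 0.0006
grasp_force: 0.0
time_s: 7.95
eef_pos: [0.4538, 0.0233, 0.1333]
ee_rot: [0.744, 0.668, -0.0, -0.0]
ft_force: [0.2, -0.0, 0.7]
width: 0.0199
grasp_force: 0.0
[0.4539056  0.02286159 0.13333851]
(np.float64(380.6735959258277), np.float64(240.044346460563))
(np.float64(318.52418515220796), np.float64(244.64609923046692))
```

View pics/w3.png

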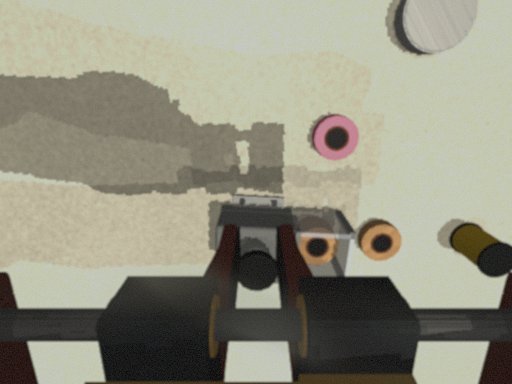

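The roll is out at (381,240), as predicted, so it lies at (0.567,-0.0495). The next rolls are still in the magazine. Now I'll move behind the roll and lower the half-open fingers to act as a cradle.

```bash

python3 -m jog '-.145 .96 0 0 0 0;-.145 .96 0 0 0 0;-.145 .96 0 0 0 0;-.145 .96 0 0 0 0;-.145 .96 0 0 0 0' >/dev/null
python3 -m jog '0 0 1 0 0 0;0 0 1 0 0 0;0 0 0 0 0 0;0 0 0 0 0 0'
python3 -m jog '0 0 1 0 0 0;0 0 1 0 0 0;0 0 .6 0 0 0;0 0 0 0 0 0;0 0 0 0 0 0'
```

```text
time_s: 9.18
eef_pos: [0.572, -0.0079, 0.0841]
ee_rot: [0.744, 0.668, 0.0, 0.0]
ft_force: [0.1, -0.2, 0.5]
width: 0.0205
grasp_force: 0.0
time_s: 9.8
eef_pos: [0.5725, -0.0072, 0.0194]
ee_rot: [0.744, 0.668, 0.001, 0.0]
ft_force: [-0.1, 0.5, 0.1]
width: 0.0202
grasp_force: 0.0
```

```bash

python3 -m jog '0 0 .3 0 0 0;0 0 .26 0 0 0;0 0 0 0 0 0;-.2 0 0 0 0 0;-.2 0 0 0 0 0'
python3 -m jog '-.2 0 0 0 0 0;-.3 0 0 0 0 0;-.3 0 0 0 0 0;-.4 0 0 0 0 0;-.4 0 0 0 0 0' >/dev/null
python3 -m jog '-.4 0 0 0 0 0;-.4 0 0 0 0 0;-.4 0 0 0 0 0;-.2 0 0 0 0 0;0 0 0 0 0 0'
python3 - <<'E'
from h import *
i=vision.camera_info("wrist"); im=vision.camera("wrist"); t=vision.camera("top"); 
cv2.imwrite("pics/p4.png",np.hstack([cv2.resize(im[:,:,::-1],(440,330)),cv2.resize(t[160:260,230:385,::-1],(350,226)).repeat(1,0) if 0 else cv2.copyMakeBorder(cv2.resize(t[160:260,230:385,::-1],(350,226)),0,104,0,0,0)]))
print(manip.sense()['eef_pos'])
E
```

```text
time_s: 10.42
eef_pos: [0.5708, -0.0175, 0.0045]
ee_rot: [0.744, 0.668, 0.0, 0.0]
ft_force: [1.1, -0.4, 0.1]
width: 0.0202
grasp_force: 0.0
time_s: 11.68
eef_pos: [0.5626, -0.092, 0.0044]
ee_rot: [0.744, 0.668, -0.0, 0.0]
ft_force: [0.0, 0.3, -0.3]
width: 0.0199
grasp_force: 0.0
[ 0.5627273  -0.09126268  0.00431246]
```

View pics/p4.png

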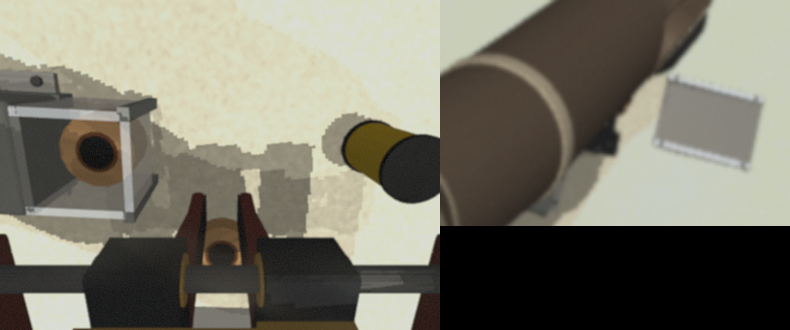

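The roll sits centred in the cradle, at (221,245) in the wrist half of the picture, and is on line with the lane. I'll carry on pushing.

```bash

python3 -m jog '-.2 0 0 0 0 0;-.4 0 0 0 0 0;-.4 0 0 0 0 0;-.4 0 0 0 0 0;-.4 0 0 0 0 0' >/dev/null
python3 -m jog '-.4 0 0 0 0 0;-.4 0 0 0 0 0;-.4 0 0 0 0 0;-.4 0 0 0 0 0;-.4 0 0 0 0 0'
python3 -m jog '-.4 0 0 0 0 0;-.3 0 0 0 0 0;-.2 0 0 0 0 0;0 0 0 0 0 0;0 0 0 0 0 0'
python3 -m jog '.3 0 0 0 0 0;1 0 0 0 0 0;1 0 0 0 0 0;0 0 -1 0 0 0;0 0 -1 0 0 0'
python3 -m jog '0 0 -1 0 0 0;0 0 -1 0 0 0;0 0 -1 0 0 0;0 0 -1 0 0 0;0 0 0 0 0 0'
python3 - <<'E'
from h import *
im=vision.camera("wrist"); t=vision.camera("top");s=vision.camera("scene")
c=lambda a,x0,y0,x1,y1: cv2.resize(np.ascontiguousarray(a[y0:y1,x0:x1,::-1]),(390,290),interpolation=cv2.INTER_CUBIC)
cv2.imwrite("pics/p5.png",np.vstack([np.hstack([c(im,0,0,512,384),c(t,200,140,390,280)]),np.hstack([c(s,0,0,512,384),c(s,150,150,310,270)])]))
E
```

```text
time_s: 13.02
eef_pos: [0.5525, -0.1867, 0.0044]
ee_rot: [0.744, 0.668, 0.0, 0.0]
ft_force: [-1.0, -0.2, 0.5]
width: 0.02
grasp_force: 0.1
time_s: 13.65
eef_pos: [0.5502, -0.208, 0.0043]
ee_rot: [0.744, 0.668, 0.0, -0.0]
ft_force: [-0.2, -0.5, 0.4]
width: 0.02
grasp_force: 0.0
time_s: 14.28
eef_pos: [0.5562, -0.1497, 0.0547]
ee_rot: [0.743, 0.669, -0.0, -0.0]
ft_force: [-0.6, -1.0, -0.3]
width: 0.02
grasp_force: 0.0
time_s: 14.9
eef_pos: [0.5574, -0.1507, 0.1559]
ee_rot: [0.744, 0.669, 0.001, 0.001]
ft_force: [-0.1, 0.3, -1.1]
width: 0.0199
grasp_force: 0.0
```

View pics/p5.png

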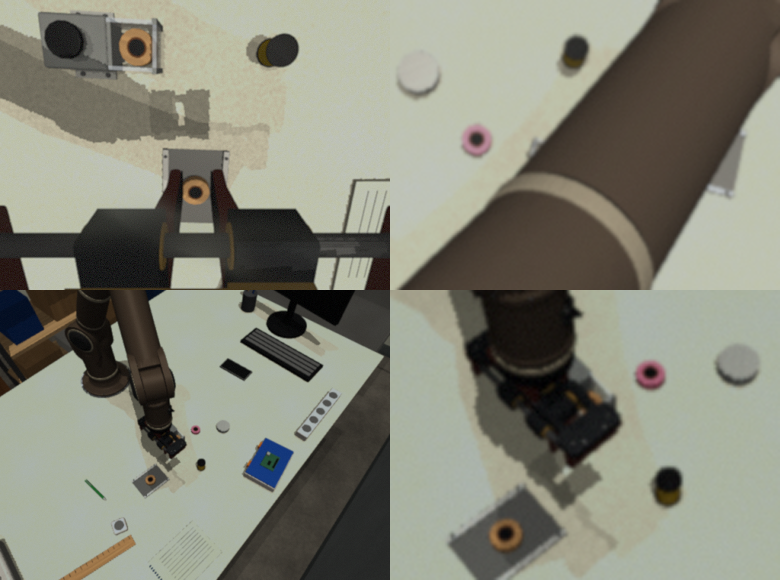

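The roll lies flat in the middle of the lane, at (505,533) in the scene crop. The plunger is up, the other rolls are still in the dispenser, and nothing else has moved. I'm handing in.

```bash
python3 -c "
from station import manip
print(manip.hand_in())"
```

```text
the job is handed in; nothing more can be done
None
```

I pressed the plunger once and let it spring back; one roll came out, and I pushed it flat along the table to the middle of the lane between the rails, then handed the job in at about 15 s.

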